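Lay out the dissecting kit

TASK

Pack the dissecting kit in the order of use: take the forceps, then the probe, then the spatula from the sloped rest and lay them, one after another in that order, in the tray's lanes: forceps in the first lane beside the carrying lug, probe in the middle, spatula in the last. Each must lie flat down in both combs with its tip well in under the clear guard; set them down without dropping them. Leave the glass rod in the rest and do not knock over or push aside the other things.

Things in the scene. Friction and masses are not known exactly. Their poses are not given: they have to be found in the camera images.
- forceps: Plain steel tweezers-type forceps, rigid, 165 mm long, 45 g: a butt joining two prongs that narrow to the tips. 8 mm thick; 14 mm wide within 25 mm of the origin. Origin on its long axis at the grip, 65 mm from butt, 100 mm from tip; x to the tip, y across, z out of its upper face. Starts loose in any one place of the rest, tip up the slope.
- probe: Plain steel probe (seeker), 165 mm long, 40 g: straight ringed handle 8 mm thick and wide (110 mm long), then a needle 3 mm thick, 55 mm long. Origin on its long axis at the grip, 65 mm from butt, 100 mm from tip; x to the tip, y across, z out of its upper face. Starts loose in any one place of the rest, tip up the slope.
- spatula: Plain steel spatula, 165 mm long, 50 g: handle 10 mm wide and 8 mm thick (105 mm long), thin neck, then a flat round-ended blade 18 mm wide, 40 mm long, 3 mm thick. Origin on its long axis at the grip, 65 mm from butt, 100 mm from tip; x to the tip, y across, z out of its upper face. Starts loose in any one place of the rest, tip up the slope.
- rod: Glass stirring rod, 8 mm thick, 145 mm long, loose in the remaining place of the rest: it belongs there. Origin on its axis 65 mm from the lower end, x along it up the slope.
- forceps_tip (a point): the forceps's tip, 100 mm from its origin along x
- probe_tip (a point): the probe's tip, 100 mm from its origin along x
- spatula_tip (a point): the spatula's tip, 100 mm from its origin along x
- rest: Black plastic sloped rest, fixed, left or right of the robot's front, 268 mm wide (y), 130 deep, 125 high. Origin on the bench under its middle, z up. Four places at y = -81, -27, 27, 81 mm: instruments lie along its x, sloping up 35 degrees to +x (away from the robot), butts on a toe stop, origins 85 mm above the bench. Open below, between bars and side frames.
- rest_upper_bar (a point): On the instruments' axis plane, above the middle of the upper of two cross bars (10 mm wide) that carry them: 40 mm up the slope from their origins. On both bars pins 6 mm thick stand 14.5 mm either side of each place and rise 12 mm over the bar, square to the slope: lift instruments square off the slope. Axes as the rest's (level)
- rest_lower_bar (a point): the same for the lower bar, 40 mm down the slope from the instruments' origins
- tray: Steel kit tray, fixed on the side where the rest is not: 225 mm (x) by 170 (y), floor 4 mm thick, side and rear (-x) walls 22 mm high. Origin on the bench under its middle, z up. Three lanes run along x at y = +46, 0, -46 mm, formed by gaps in two combs; a clear guard roofs the +x end. The middle, between the combs, is open down to the floor.
- front_comb (a point): Middle of the grey comb across the tray at x = +40 mm (10 mm thick), at the height of the lane bottoms, 22 mm above the bench. Its teeth reach 32 mm above the bench; the three gaps are 22 mm wide. Axes as the tray's
- rear_comb (a point): the same for the like comb at tray x = -40 mm
- guard_edge (a point): Middle of the front edge (steel strip, 62 to 67 mm above the bench) of the clear tip guard, at tray x = 60 mm. The guard roofs the tray from here to an end wall at x = 111 mm, underside 62 mm above the bench, sides closed: tips must go in beneath it from the -x side. Axes as the tray's
- lug (a point): Middle of the steel wire carrying lug (8 mm wire, 78 mm wide, 14 mm above the bench) that sticks out 31 mm beyond the tray's +y side wall only, marking the first lane's side
- lane_first (a point): centre of the first lane (beside the carrying lug), at tray x = 0, y = +46 mm, 26 mm above the bench: where the axis of an 8 mm thick instrument lies when it is down in both combs. Axes as the tray's
- lane_second (a point): the same for the middle lane, tray y = 0
- lane_third (a point): the same for the third lane, tray y = -46 mm, farthest from the lug
- bottle: Clear screw-cap bottle, 60 mm across, 140 mm high, loose, upright on the bench between the tray and the rest. Origin under its middle.
- weighboat: White square weighing dish 70 by 70 mm, 20 mm high, loose on the bench nearer the robot. Origin under its middle.
- beaker: Clear plastic beaker 64 mm across, 75 mm high, loose near the far edge. Origin under its middle.
- pen: Marker pen, 13 mm thick, 125 mm long, lying loose beyond the bottle. Origin under its middle.
Mind the look-alikes: they are no part of the job. Leave any turquoise look-alike of the spatula alone.

How it is judged:
On the way, in this order (a step that is already met when the one before it is completed fails the run):
1. the forceps lies let go in the first lane, down in both combs, tip under the guard (y of forceps in the frame of lane_first between -0.008 and 0.008 m and z of forceps in the frame of lane_first between -0.004 and 0.0028 m and x of forceps_tip in the frame of tray above 0.075 m and angle between the x axis of forceps and the x axis of tray, either way round below 0.12 rad and linear speed of forceps below 0.03 m/s and contact force between the fingers and forceps below 0.05 N), for 0.2 s.
2. the probe lies let go in the second lane, down in both combs, tip under the guard (y of probe in the frame of lane_second between -0.008 and 0.008 m and z of probe in the frame of lane_second between -0.004 and 0.0028 m and x of probe_tip in the frame of tray above 0.075 m and angle between the x axis of probe and the x axis of tray, either way round below 0.12 rad and linear speed of probe below 0.03 m/s and contact force between the fingers and probe below 0.05 N), for 0.2 s.
3. the spatula lies let go in the third lane, down in both combs, tip under the guard (y of spatula in the frame of lane_third between -0.008 and 0.008 m and z of spatula in the frame of lane_third between -0.004 and 0.0028 m and x of spatula_tip in the frame of tray above 0.075 m and angle between the x axis of spatula and the x axis of tray, either way round below 0.12 rad and linear speed of spatula below 0.03 m/s and contact force between the fingers and spatula below 0.05 N), for 0.2 s.
At the end, for the whole second after the job is handed in: Forceps, probe, spatula lie still and let go in the first, second, third lanes: origins within 8 mm sideways of the lane middle, axes 22 to 28.8 mm above the bench (down in both combs), within 0.12 rad of the lane direction, tips at least 15 mm in under the guard (all of step 1 and all of step 2 and all of step 3); the robot touches nothing.
It fails at once if the forceps is dropped (moves faster than 0.7 m/s with no finger on it) (linear speed of forceps above 0.7 m/s and contact force between the fingers and forceps below 0.01 N).
It fails at once if the probe is dropped (moves faster than 0.7 m/s with no finger on it) (linear speed of probe above 0.7 m/s and contact force between the fingers and probe below 0.01 N).
It fails at once if the spatula is dropped (moves faster than 0.7 m/s with no finger on it) (linear speed of spatula above 0.7 m/s and contact force between the fingers and spatula below 0.01 N).
It fails at once if the glass rod is moved more than 25 mm (distance of rod from where it was at the start of the episode above 0.025 m).
It fails at once if a bystander is knocked over or shoved more than 30 mm (distance of any of bottle, weighboat, beaker, pen from where it was at the start of the episode above 0.03 m or angle between any of bottle, beaker's own z axis and vertical above 0.4 rad).
It also fails if it takes over 72 s, if anything falls off the work surface, if the arm or the gripper's body presses on something with over 40 N, if the wrist force passes 120 N, or if a joint passes its speed limit or range.

ROBOT

A 6-joint arm with a two-finger parallel gripper is mounted at the origin on the work surface. World frame = base frame: x ahead of the robot, y to its left, z up, the work surface at z = 0. Lengths are in m, angles in rad, forces in N, time in s.
With the tool pointing down it reaches from about 0.35 to 0.8 m from the base axis. Payload 7.3 kg.
Tool frame: the origin (TCP) lies between the finger pads; the fingertips stand 25 mm ahead of it and the grasp point (between the pads) lies 6 mm ahead of it (r.tip_extent is the distance from the TCP to the fingertips, in m); z points along the fingers, y is the direction in which the jaws open and shut (so a half turn about z gives the same grasp; the last joint's range is limited). The gripper opens to 85 mm and grips with 20 to 120 N. Pads are 22 mm wide; open, the fingers measure 114 mm over their backs; the gripper's body (76 mm by 85 mm) begins 54 mm behind the grasp point. The pads swing forward as they close: fully open they stand 13 mm farther back than shut.
Start: joints at [1.011, 0.342, 1.524, -0, 1.275, -0.146], TCP at [0.211, 0.481, 0.256] pointing down, gripper open.
Joint ranges: [-2.53, 2.53], [-0.77, 2.02], [0.04, 2.7], [-1, 4.14], [0.28, 2.66], [-3.11, 3.11]. Speed limits (rad/s): [2.57, 2.57, 3.14, 3.14, 3.14, 3.14].

INTERFACE

Orientations are given as a unit quaternion [x, y, z, w].
In Python, from workcell import r, command_gripper, optics gives the robot as it stands. The module is installed in compiled form; this text tells all that it offers. Calls block until the motion is done:
- r.reach(position, orientation): joint-space move of the TCP to a pose.
- r.move_straight(position, orientation=None, speed=0.15, max_force=None): straight line of the TCP; orientation=None keeps the orientation; speed is the mean speed in m/s. With max_force (N) it stops when the force on the tool has changed by that much, and returns True; else False.
- r.movej(angles): joint-space move.
- command_gripper(opening, force=None): finger opening in m; force is the grip in N (None keeps the last); returns when the fingers have stopped.
- r.hold(seconds).
- r.solve_ik(position, orientation): joint angles nearest the present ones, or None.
- r.read_state(): the state.
- optics.get_image(name): name is "scene" or "top" or "wrist"; returns (picture, depth): 400x640x3 uint8, red, green, blue; 400x640 float32, m along the optical axis (not along the pixel's ray), 0 where there is no reading.
- optics.camera_model(name): a dict with "K" (3x3 intrinsics, pixels), "R" (3x3) and "t" (3): a world point X has camera coordinates R X + t; the wrist camera has in their place "tool_from_camera" (4x4, takes a point from camera to tool coordinates, whose origin is the TCP and whose axes are the flange's). Camera axes: x right, y down, z forward; pixel columns grow to the right and rows downward; lengths in m; the calibration is good to about 2 mm. A picture is of the moment at which its call begins: read the wrist's pose just before it. camera_model takes no time and is no camera call.
A pose or a line that the arm cannot do raises r.PlanningError and nothing moves.
- r.finish_job(): hands the job in, once; it reports no verdict.
The state is a dict: "time_s": time; "joint_positions": joint angles; "dq": joint speeds; "tau": joint torques, N m; "eef_pos": TCP position; "eef_rot": TCP orientation; "contact_force": force on the tool from outside, world axes, zero at the start; "torque": the same for the moment, N m; "grip_width": finger opening in m.
Only numpy, scipy, OpenCV 4.12 (cv2) and the standard library are available. Lean on these libraries where they do the work, as an engineer would, in place of code of your own. Each camera call takes 0.05 s, during which the arm holds its last target.

## Working session

There is one attempt and no reset: what is moved stays moved. The work goes in short steps, each a Python script; the robot and the scene stay as the last script left them, time stands still between calls to the robot, and variables do not carry over. Pictures are saved under pics/ and viewed, and the job is handed in when it is done.

```bash
mkdir -p pics; ls; python3 - <<'E'
from workcell import r, command_gripper, optics
import numpy as np, cv2
s=r.read_state(); print({k:np.round(v,4) for k,v in s.items()}); print(r.tip_extent)
for n in ("scene","top"):
    p,d=optics.get_image(n); cv2.imwrite(f"pics/{n}0.png",p[:,:,::-1]); np.savez(f"{n}0.npz",p=p,d=d)
    m=optics.camera_model(n); print(n,{k:np.round(v,4).tolist() for k,v in m.items()})
print(optics.camera_model("wrist"))
E
```

```text
pics
{'time_s': np.float64(0.0), 'joint_positions': array([ 1.011 ,  0.3427,  1.525 , -0.    ,  1.2754, -0.146 ]), 'dq': array([-0.0015, -0.001 ,  0.0008,  0.    ,  0.001 , -0.    ]), 'tau': array([-3.00000e-04, -4.33689e+01, -2.46010e+01, -1.00000e-04,
        7.90000e-03,  0.00000e+00]), 'eef_pos': array([0.2109, 0.4804, 0.2556]), 'eef_rot': array([ 2.054e-01,  9.787e-01, -7.000e-04, -3.000e-04]), 'contact_force': array([ 0.1061,  0.0061, -0.5848]), 'torque': array([0.0145, 0.0074, 0.0225]), 'grip_width': np.float64(0.0857)}
0.025
scene {'K': [[456.3159, 0.0, 321.5972], [0.0, 456.3159, 198.3924], [0.0, 0.0, 1.0]], 'R': [[0.4629, 0.8862, -0.0181], [0.5161, -0.2861, -0.8073], [-0.7207, 0.3643, -0.5898]], 't': [-0.2513, -0.1742, 1.4043]}
top {'K': [[412.436, 0.0, 324.5001], [0.0, 412.436, 200.4549], [0.0, 0.0, 1.0]], 'R': [[0.0181, -0.9998, -0.0112], [-0.9969, -0.0172, -0.077], [0.0768, 0.0125, -0.997]], 't': [0.0264, 0.5426, 1.0026]}
{'K': array([[298.50503327,   0.        , 312.81018852],
       [  0.        , 298.50503327, 200.04335434],
       [  0.        ,   0.        ,   1.        ]]), 'tool_from_camera': array([[-1.13986359e-03, -9.64790828e-01, -2.63015890e-01,
         6.50603459e-02],
       [ 9.99999346e-01, -1.12314721e-03, -2.13906144e-04,
        -6.24738121e-04],
       [-8.90308770e-05, -2.63015962e-01,  9.64791478e-01,
        -1.18849248e-01],
       [ 0.00000000e+00,  0.00000000e+00,  0.00000000e+00,
         1.00000000e+00]])}
```

View pics/scene0.png

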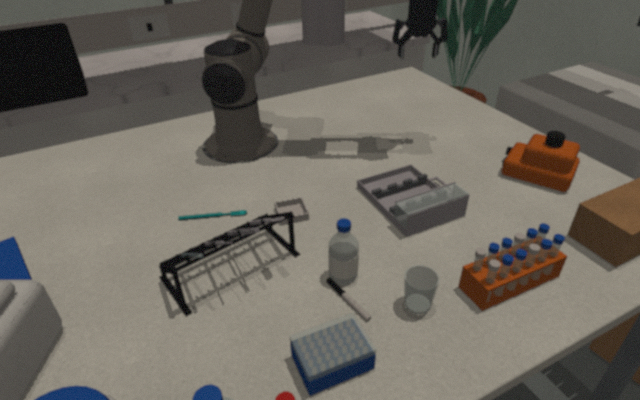

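View pics/top0.png

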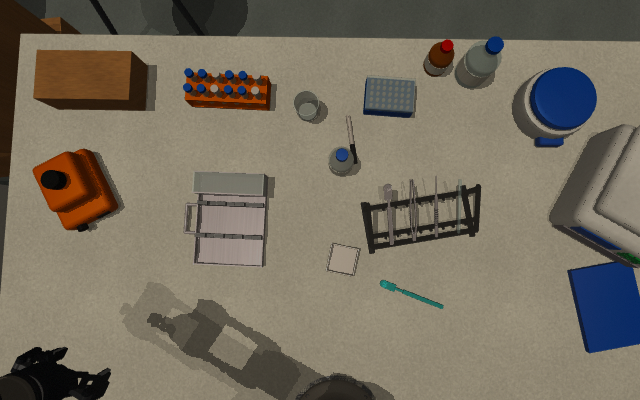

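```bash
python3 - <<'E'
import numpy as np, cv2
p=np.load("top0.npz")["p"][:,:,::-1]
cv2.imwrite("pics/c1.png",cv2.resize(p[160:270,350:500],None,fx=5,fy=5,interpolation=cv2.INTER_CUBIC))
cv2.imwrite("pics/c2.png",cv2.resize(p[160:280,170:290],None,fx=5,fy=5,interpolation=cv2.INTER_CUBIC))
E
```

```text
(no output)
```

View pics/c1.png

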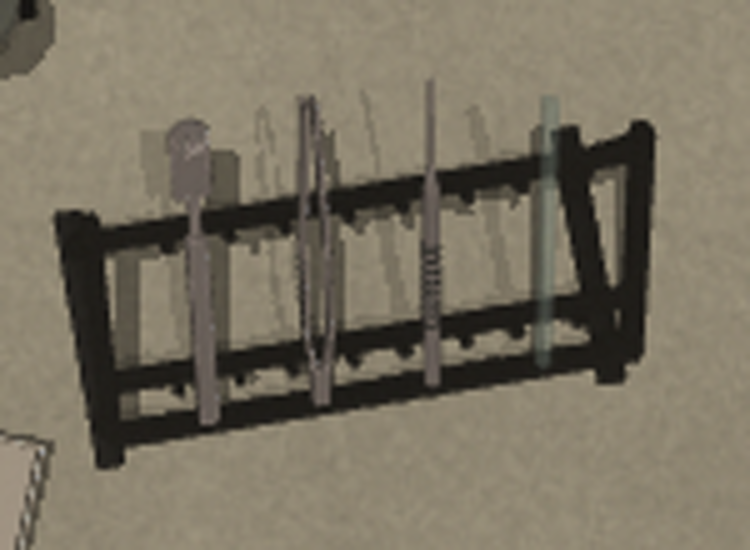

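View pics/c2.png

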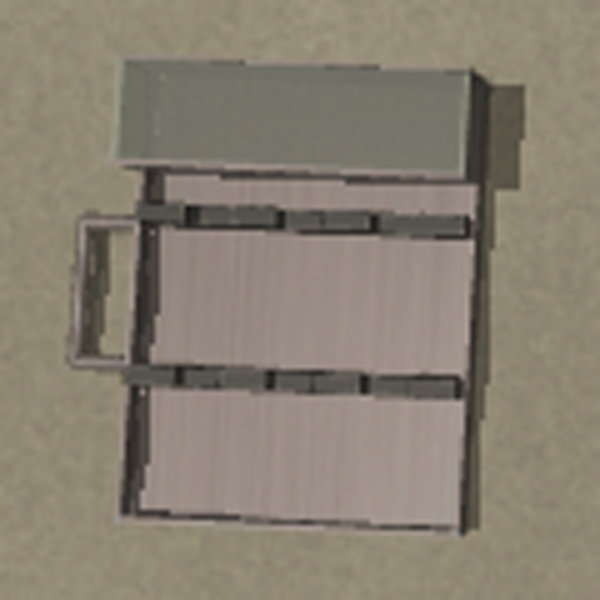

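```bash
cat > h.py <<'E'
from workcell import r, command_gripper, optics
import numpy as np, cv2
from scipy.spatial.transform import Rotation as Rn
def ray(name,uv,z):
    m=optics.camera_model(name); K,R,t=m["K"],m["R"],m["t"]
    c=-R.T@t; d=R.T@np.linalg.solve(K,[uv[0],uv[1],1.])
    return c+d*(z-c[2])/d[2]
def proj(name,X):
    m=optics.camera_model(name); q=m["K"]@(m["R"]@np.asarray(X,float)+m["t"]); return q[:2]/q[2]
E
python3 - <<'E'
from h import *
c1=lambda u,v:(350+(u+.5)/5-.5,160+(v+.5)/5-.5)
c2=lambda u,v:(170+(u+.5)/5-.5,160+(v+.5)/5-.5)
d=np.load("top0.npz")["d"]
m=optics.camera_model("top")
def dz(uv):
    u,v=np.round(uv).astype(int); Z=d[v,u]; return (m["R"].T@(np.linalg.solve(m["K"],[u,v,1])*Z-m["t"])).round(4)
print("tray")
for n,(u,v),z in [("rearL",(120,517),.022),("rearR",(463,530),.022),("gfL",(118,163),.067),("gfR",(478,183),.067),("geL",(122,62),.067),("geR",(473,70),.067),
  ("rc gap1",(180,378),.032),("rc gap2",(270,382),.032),("rc gap3",(365,386),.032),("fc1",(187,215),.032),("fc2",(283,219),.032),("fc3",(377,223),.032),("lugA",(78,217),.018),("lugB",(72,362),.018)]:
    uv=c2(u,v); print(n,np.round(uv,1),ray("top",uv,z).round(4),dz(uv))
print("rest: butts z=.085-.065*sin35=.0477, ")
for n,(u,v),z in [("spat butt",(209,422),.0477),("fc butt",(321,404),.0477),("pr butt",(433,385),.0477),("rod low",(543,366),.0477),
  ("spat tip",(187,120),.1424),("fc tip",(306,98),.1424),("pr tip",(430,80),.1424),("rod up",(549,97),.085+.08*.5736),("spat org",(203,300),.085),("fc mid",(320,300),.085),("pr",(431,290),.085)]:
    uv=c1(u,v); print(n,np.round(uv,1),ray("top",uv,z).round(4),dz(uv))
for n,uv in [("bottle cap",(342,155)),("pen",(352,145)),("boat",(344,260)),("beaker",(307,105))]: print(n,dz(uv))
E
```

```text
tray
rearL [193.6 263. ] [0.3821 0.3551 0.022 ] [0.3824 0.3533 0.0245]
rearR [262.2 265.6] [0.379  0.1859 0.022 ] [0.3774 0.1876 0.0141]
gfL [193.2 192.2] [0.5528 0.3485 0.067 ] [0.5531 0.3482 0.0695]
gfR [265.2 196.2] [0.5462 0.1765 0.067 ] [0.5504 0.1838 0.0238]
geL [194. 172.] [0.6014 0.3487 0.067 ] [0.6019 0.3499 0.0635]
geR [264.2 173.6] [0.6003 0.1804 0.067 ] [0.6007 0.1825 0.0568]
rc gap1 [205.6 235.2] [0.4509 0.3252 0.032 ] [0.4514 0.3257 0.0274]
rc gap2 [223.6 236. ] [0.4498 0.281  0.032 ] [0.4497 0.282  0.0244]
rc gap3 [242.6 236.8] [0.4487 0.2344 0.032 ] [0.448  0.2353 0.0227]
fc1 [207.  202.6] [0.5309 0.325  0.032 ] [0.5301 0.3256 0.0301]
fc2 [226.2 203.4] [0.5298 0.2775 0.032 ] [0.4634 0.0231 1.0416]
fc3 [245.  204.2] [0.5286 0.2311 0.032 ] [0.5299 0.2336 0.0199]
lugA [185.2 203. ] [0.5299 0.3838 0.018 ] [ 0.5312  0.3912 -0.0017]
lugB [184. 232.] [0.4577 0.3836 0.018 ] [0.4577 0.3823 0.0218]
rest: butts z=.085-.065*sin35=.0477, 
spat butt [391.4 244. ] [ 0.4382 -0.1264  0.0477] [ 0.4383 -0.1251  0.0499]
fc butt [413.8 240.4] [ 0.4478 -0.1798  0.0477] [ 0.4489 -0.1787  0.0554]
pr butt [436.2 236.6] [ 0.4578 -0.2333  0.0477] [ 0.4569 -0.2315  0.0528]
rod low [458.2 232.8] [ 0.4678 -0.2858  0.0477] [0.4634 0.0231 1.0416]
spat tip [387.  183.6] [ 0.5721 -0.1018  0.1424] [ 0.5712 -0.1018  0.1419]
fc tip [410.8 179.2] [ 0.5826 -0.1537  0.1424] [ 6.021e-01 -1.823e-01 -3.000e-04]
pr tip [435.6 175.6] [ 0.5915 -0.2079  0.1424] [ 0.5903 -0.2083  0.1444]
rod up [459.4 179. ] [ 0.5864 -0.2634  0.1309] [ 0.5863 -0.2625  0.1312]
spat org [390.2 219.6] [ 0.4953 -0.1177  0.085 ] [ 0.4941 -0.116   0.0934]
fc mid [413.6 219.6] [ 0.4963 -0.1717  0.085 ] [ 0.4982 -0.1898  0.0008]
pr [435.8 217.6] [ 0.5018 -0.2229  0.085 ] [ 0.5009 -0.2236  0.084 ]
bottle cap [ 0.6342 -0.0024  0.1406]
pen [ 0.6843 -0.0309  0.0129]
boat [ 0.3952 -0.0152  0.0035]
beaker [0.7883 0.0855 0.0051]
```

```bash
cat >> h.py <<'E'
def toolq(yaw,pitch=0.):
    # instrument x axis direction: yaw, pitched up; tool x=-inst x, y=inst y, z=-inst z
    inst=Rn.from_euler('zy',[yaw,-pitch]).as_matrix()
    return Rn.from_matrix(inst@np.diag([-1,1,-1])).as_quat()
def tr(): 
    s=r.read_state(); return round(float(s["time_s"]),2),s["eef_pos"].round(4).tolist(),s["joint_positions"].round(2).tolist(),round(float(s["grip_width"]),4)
def wshot(fn):
    s=r.read_state(); p,d=optics.get_image("wrist"); cv2.imwrite(f"pics/{fn}.png",p[:,:,::-1])
    T=np.eye(4); T[:3,:3]=Rn.from_quat(s["eef_rot"]).as_matrix(); T[:3,3]=s["eef_pos"]
    m=optics.camera_model("wrist"); np.savez(fn+".npz",p=p,d=d,T=T@m["tool_from_camera"],K=m["K"])
def wray(fn,uv,z):
    f=np.load(fn+".npz"); T=f["T"]; d=T[:3,:3]@np.linalg.solve(f["K"],[uv[0],uv[1],1.]); c=T[:3,3]
    return c+d*(z-c[2])/d[2]
def wproj(fn,X):
    f=np.load(fn+".npz"); T=f["T"]; q=f["K"]@(T[:3,:3].T@(np.asarray(X)-T[:3,3])); return q[:2]/q[2]
E
python3 - <<'E'
from h import *
# ik checks
for n,p,q in [("rest",[.501,-.169,.085],toolq(np.radians(10.5),np.radians(35))),("spat",[.491,-.117,.085],toolq(np.radians(10.5),np.radians(35))),("probe",[.5105,-.223,.085],toolq(np.radians(10.5),np.radians(35))),("tray1",[.49,.311,.03],toolq(-.023)),("tray1b",[.43,.311,.05],toolq(-.023)),("look",[.43,.267,.25],toolq(-.023))]:
    j=r.solve_ik(p,q); print(n,None if j is None else np.round(j,2))
r.reach([.43,.267,.25],toolq(-.023)); print(tr()); wshot("w1")
E
```

```text
rest [-0.67  0.46  2.18  1.56  0.36  2.39]
spat [-0.57  0.43  2.25  1.8   0.32  2.23]
probe [-0.76  0.5   2.08  1.36  0.42  2.52]
tray1 [ 0.43  0.7   1.61 -0.    0.83 -1.11]
tray1b [ 0.48  0.61  1.75 -0.    0.79 -1.07]
look [ 0.4   0.31  1.59 -0.    1.24 -1.14]
(1.27, [0.4296, 0.2676, 0.25], [0.41, 0.31, 1.59, 0.0, 1.24, -1.14], 0.0852)
```

View pics/w1.png

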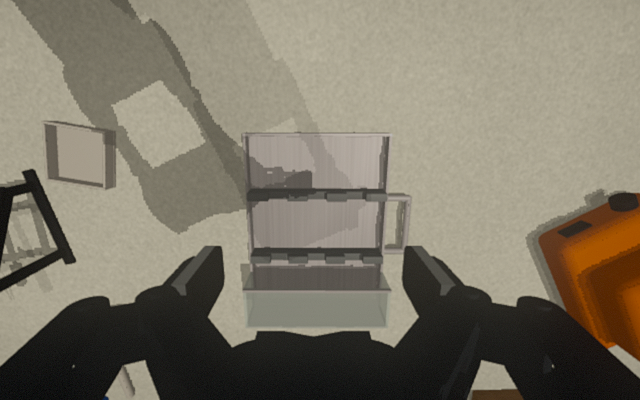

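```bash
python3 - <<'E'
import numpy as np, cv2
p=np.load("w1.npz")["p"][:,:,::-1]
a=cv2.resize(p[125:275,235:425],None,fx=4,fy=4,interpolation=cv2.INTER_CUBIC)
a=np.clip(a.astype(float)*1.5,0,255).astype(np.uint8)
cv2.imwrite("pics/w1c.png",a)
E
```

```text
(no output)
```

View pics/w1c.png

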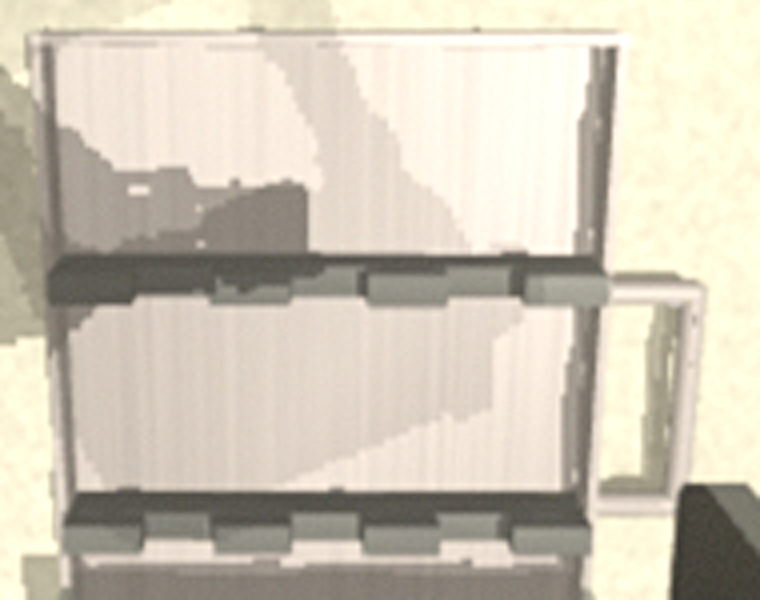

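```bash
python3 - <<'E'
from h import *
f=lambda u,v:(235+(u+.5)/4-.5,125+(v+.5)/4-.5)
P={}
for n,u,v,tx,ty,z in [("f3",178,552,45,-46,.032),("f2",328,552,45,0,.032),("f1",476.5,551,45,46,.032),("r3",171.5,303,-35,-46,.032),("r2",328.5,303,-35,0,.032),("r1",486.5,302,-35,46,.032),("rearR",28,33,-112.5,-85,.022),("rearL",628,33,-112.5,85,.022)]:
    X=wray("w1",f(u,v),z); P[n]=(tx/1e3,ty/1e3,X); print(n,X.round(4))
from scipy.optimize import least_squares
def fun(q,ks): 
    c,s=np.cos(q[2]),np.sin(q[2]); return np.concatenate([[q[0]+c*a-s*b-X[0],q[1]+s*a+c*b-X[1]] for a,b,X in (P[k] for k in ks)])
for ks in (list(P)[:6],list(P)):
    o=least_squares(fun,[.49,.267,-.02],args=(ks,)); print(o.x,(o.fun*1e3).round(1))
q=o.x
c,s=np.cos(q[2]),np.sin(q[2])
print("top check: proj of corners/lug")
for a,b,z in [(-.1125,.085,.022),(-.1125,-.085,.022),(.111,.085,.067),(.111,-.085,.067),(.06,.085,.067)]:
    print((a,b,z),proj("top",[q[0]+c*a-s*b,q[1]+s*a+c*b,z]).round(1), proj("scene",[q[0]+c*a-s*b,q[1]+s*a+c*b,z]).round(1))
E
```

```text
f3 [0.5353 0.2221 0.032 ]
f2 [0.5364 0.2686 0.032 ]
f1 [0.5372 0.3146 0.032 ]
r3 [0.4553 0.2245 0.032 ]
r2 [0.4564 0.2704 0.032 ]
r1 [0.4572 0.3166 0.032 ]
rearR [0.3777 0.1869 0.022 ]
rearL [0.3818 0.357  0.022 ]
[ 0.49132405  0.26957245 -0.0233534 ] [-0.1  0.4 -0.1 -0.1  0.2 -0.1 -0.1 -0.1 -0.1 -0.   0.2 -0.2]
[ 0.49155185  0.26952503 -0.0228378 ] [ 0.2  0.4  0.1 -0.1  0.4 -0.1  0.2 -0.2  0.1 -0.1  0.4 -0.3 -0.6  0.2
 -0.8  0. ]
top check: proj of corners/lug
(-0.1125, 0.085, 0.022) [192.8 263.4] [409.8 162.7]
(-0.1125, -0.085, 0.022) [261.7 266.4] [355.7 178.9]
(0.111, 0.085, 0.067) [192.7 170.7] [468.  191.1]
(0.111, -0.085, 0.067) [263.5 173.5] [407.  211.9]
(0.06, 0.085, 0.067) [191.3 191.9] [453.6 180.2]
```

```bash
python3 - <<'E'
from h import *
yaw=np.radians(10.5); q=toolq(yaw,np.radians(35))
n=-Rn.from_quat(q).as_matrix()[:,2]; print(n.round(3))
o=np.array([.5012,-.1693,.085])
for d in (.08,.1,.12,.16): 
    j=r.solve_ik(o+n*d,q); print(d,None if j is None else np.round(j,2))
r.reach([.46,-.13,.26],toolq(yaw,0)); print(tr())
command_gripper(.04)
r.move_straight(o+n*.12,q,speed=.2); print(tr()); wshot("w2")
E
```

```text
[-0.574 -0.     0.819]
0.08 [-0.76  0.25  2.22  1.13  0.45  2.78]
0.1 [-0.78  0.2   2.22  1.04  0.49  2.86]
0.12 [-0.81  0.15  2.22  0.96  0.53  2.93]
0.16 [-0.87  0.04  2.21  0.83  0.63  3.04]
(2.79, [0.4602, -0.1291, 0.26], [-0.43, 0.25, 1.64, 0.0, 1.25, -2.19], 0.0855)Traceback (most recent call last):
  File "<stdin>", line 9, in <module>
workcell.PlanningError: the arm cannot follow that straight line within its joint ranges
```

```bash
python3 - <<'E'
s=open('h.py').read()
s=s.replace("from_euler('zy'","from_euler('ZY'").replace("np.diag([-1,1,-1])","np.diag([1,-1,-1])").replace("tool x=-inst x, y=inst y","tool x=inst x, y=-inst y")
open('h.py','w').write(s)
E
python3 - <<'E'
from h import *
yaw=np.radians(10.5); q=toolq(yaw,np.radians(35))
n=-Rn.from_quat(q).as_matrix()[:,2]; print(n.round(3))
o=np.array([.5012,-.1693,.085])
for d in (0.,.08,.1,.12,.16): 
    j=r.solve_ik(o+n*d,q); print(d,None if j is None else np.round(j,2))
j=r.solve_ik([.43,-.17,.26],toolq(yaw,0)); print(j)
print(r.solve_ik([.44,.31,.06],toolq(-.023)))
r.reach(o+n*.12,q); print(tr()); wshot("w2")
E
```

```text
[-0.564 -0.105  0.819]
0.0 [-0.73  0.48  2.13  1.33  0.49 -0.54]
0.08 [-0.83  0.29  2.16  1.03  0.6  -0.29]
0.1 [-0.86  0.24  2.16  0.97  0.64 -0.24]
0.12 [-0.89  0.19  2.16  0.91  0.69 -0.2 ]
0.16 [-0.95  0.11  2.14  0.82  0.79 -0.13]
[-5.42481780e-01  2.24004724e-01  1.67956992e+00 -4.44089210e-16
  1.23801801e+00  8.45054975e-01]
[ 4.71344387e-01  6.00283368e-01  1.71779547e+00 -4.44089210e-16
  8.23513818e-01  2.06514071e+00]
(5.03, [0.4337, -0.1819, 0.1835], [-0.89, 0.19, 2.15, 0.91, 0.69, -0.2], 0.0399)
```

View pics/w2.png

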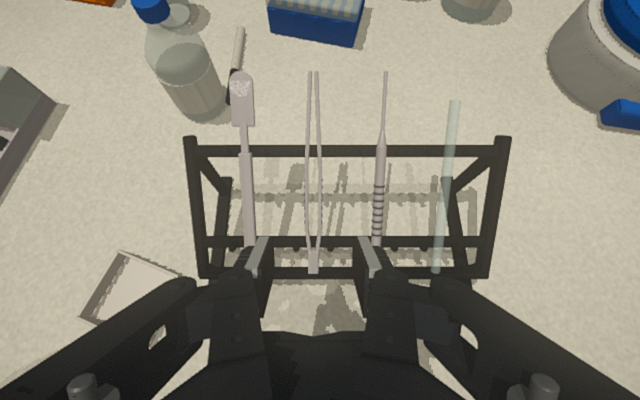

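```bash
python3 - <<'E'
from h import *
f=np.load("w2.npz"); p=f["p"][:,:,::-1]
a=cv2.resize(p[60:280,220:470],None,fx=3,fy=3,interpolation=cv2.INTER_CUBIC)[:, :750]
cv2.imwrite("pics/w2c.png",np.clip(a.astype(float)[:600]*1.3,0,255).astype(np.uint8))
cv2.imwrite("pics/w2d.png",cv2.resize(p[225:285,220:470],None,fx=3,fy=3,interpolation=cv2.INTER_CUBIC))
E
```

```text
(no output)
```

View pics/w2c.png

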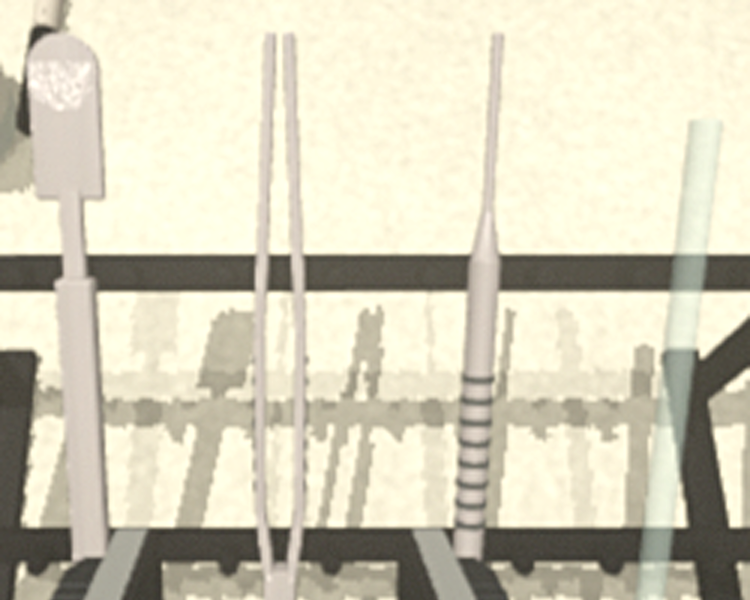

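View pics/w2d.png

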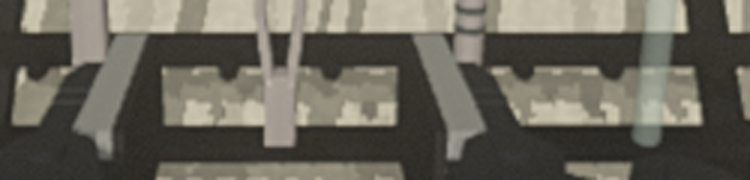

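```bash
python3 - <<'E'
from h import *
f=np.load("w2.npz"); T=f["T"]; D=f["d"]
yaw=np.radians(10.5); q=toolq(yaw,np.radians(35)); M=Rn.from_quat(q).as_matrix(); ex=M[:,0]; n=-M[:,2]; ey=-M[:,1]
o=np.array([.5012,-.1693,.085])
def pl(uv,h):
    d=T[:3,:3]@np.linalg.solve(f["K"],[uv[0],uv[1],1.]); c=T[:3,3]
    X=c+d*((o+n*h-c)@n)/(d@n); v=X-o
    Z=D[int(round(uv[1])),int(round(uv[0]))]; Xd=c+d*Z
    return X.round(4),"local x,y,z mm",np.round([v@ex*1e3,v@ey*1e3,v@n*1e3],1),"depth-based",np.round([(Xd-o)@ex*1e3,(Xd-o)@ey*1e3,(Xd-o)@n*1e3],1)
C=lambda u,v:(220+(u+.5)/3-.5,60+(v+.5)/3-.5)
Dd=lambda u,v:(220+(u+.5)/3-.5,225+(v+.5)/3-.5)
for nm,uv,h in [("fc tip",C(280,35),.004),("fc prongL mid",C(262,300),.004),("fc prongR mid",C(298,300),.004),("fc butt",Dd(280,146),.004),("fc butt in",Dd(280,120),.004),("pr tip",C(497,35),0),("pr mid",C(475,400),.004),("pr low",C(468,553),.004),("sp tip",C(65,35),.0015),("sp low",C(89,550),.004),("sp hi",C(75,285),.004),("rod up",C(706,122),0),("ubar L",C(350,257),-.004),("ubar lower",C(350,290),-.004),("lbar up",C(350,528),-.004)]:
    print(nm,*pl(uv,h))
E
```

```text
fc tip [ 0.5809 -0.1561  0.1465] local x,y,z mm [101.4  -1.5   4. ] depth-based [ 129.7   -1.8 -192.8]
fc prongL mid [ 0.5283 -0.1611  0.1096] local x,y,z mm [37.1  3.1  4. ] depth-based [37.2  3.1  4.1]
fc prongR mid [ 0.53   -0.1704  0.1096] local x,y,z mm [37.1 -6.3  4. ] depth-based [37.1 -6.3  3.5]
fc butt [ 0.4495 -0.1806  0.0528] local x,y,z mm [-61.8  -1.7   4. ] depth-based [-61.6  -1.7   4.4]
fc butt in [ 0.4562 -0.1794  0.0576] local x,y,z mm [-53.5  -1.7   4. ] depth-based [-53.9  -1.7   3.1]
pr tip [ 0.5934 -0.2083  0.1435] local x,y,z mm [102.1 -55.1   0. ] depth-based [101.9 -54.9   1. ]
pr mid [ 0.5171 -0.2215  0.0942] local x,y,z mm [ 10.3 -54.2   4. ] depth-based [  9.7 -54.7   1.8]
pr low [ 0.4814 -0.2287  0.0686] local x,y,z mm [-34.2 -54.8   4. ] depth-based [-34.2 -54.7   4.2]
sp tip [ 0.573  -0.1039  0.1446] local x,y,z mm [101.7  51.2   1.5] depth-based [ 129.5   94.  -192.1]
sp low [ 0.4626 -0.1234  0.0691] local x,y,z mm [-33.3  52.2   4. ] depth-based [-33.6  52.3   3.4]
sp hi [ 0.5225 -0.1127  0.1118] local x,y,z mm [41.  51.8  4. ] depth-based [41.  51.8  3.8]
rod up [ 0.5869 -0.2646  0.1319] local x,y,z mm [  81.7 -109.3   -0. ] depth-based [  81.5 -107.9    3.2]
ubar L [ 0.5455 -0.1817  0.109 ] local x,y,z mm [ 47.6 -20.3  -4. ] depth-based [ 47.4 -20.5  -6.5]
ubar lower [ 0.5384 -0.1832  0.104 ] local x,y,z mm [ 38.8 -20.5  -4. ] depth-based [ 38.6 -20.6  -5.6]
lbar up [ 0.4834 -0.1949  0.0646] local x,y,z mm [-29.9 -22.   -4. ] depth-based [-32.5 -22.5 -10.3]
```

```bash
cat >> h.py <<'E'
YAW=np.radians(10.5); QS=toolq(YAW,np.radians(35)); MS=Rn.from_quat(QS).as_matrix()
ex,ey,nn=MS[:,0],-MS[:,1],-MS[:,2]; O0=np.array([.5012,-.1693,.085])
ORG={"forceps":O0+.002*ex-.0016*ey,"probe":O0+.002*ex-.0547*ey,"spatula":O0+.0017*ex+.0519*ey}
OFF=.012
def pick(name,pre=True,opening=.04):
    o=ORG[name]
    r.move_straight(o+nn*(OFF+.05),QS,speed=.2) if pre is True else r.reach(o+nn*(OFF+.05),QS)
    command_gripper(opening)
    hit=r.move_straight(o+nn*OFF,QS,speed=.1,max_force=15); print("down hit",hit,tr())
    command_gripper(0.0,force=40); print("grip",tr())
def lift(name):
    o=ORG[name]
    r.move_straight(o+nn*(OFF+.045),QS,speed=.1); print("lift",tr())
E
python3 - <<'E'
from h import *
pick("forceps"); lift("forceps"); wshot("w3")
E
```

```text
down hit False (6.39, [0.4962, -0.1719, 0.0962], [-0.74, 0.45, 2.13, 1.27, 0.5, -0.49], 0.0401)
grip (6.74, [0.4963, -0.1721, 0.0966], [-0.74, 0.45, 2.13, 1.27, 0.5, -0.49], 0.013)
lift (7.34, [0.471, -0.1766, 0.1328], [-0.8, 0.34, 2.15, 1.1, 0.56, -0.35], 0.0128)
```

View pics/w3.png

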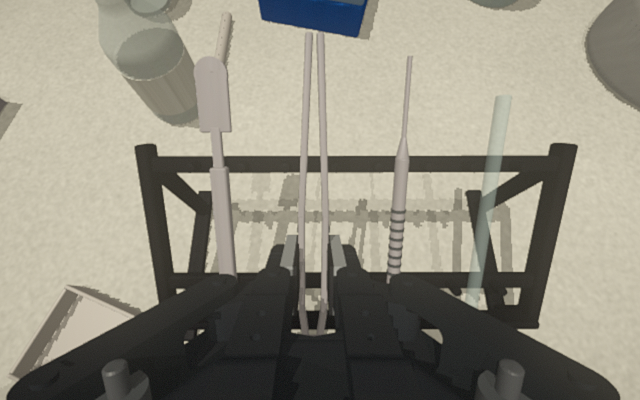

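```bash
cat >> h.py <<'E'
def heldcheck(fn,Xt,uvs=()):
    m=optics.camera_model("wrist"); T=np.linalg.inv(m["tool_from_camera"]); f=np.load(fn+".npz")
    for X in Xt:
        c=T[:3,:3]@np.asarray(X)+T[:3,3]; q=m["K"]@c; print("expect",X,(q[:2]/q[2]).round(1))
    for u,v in uvs:
        Z=f["d"][v,u]; c=np.linalg.solve(m["K"],[u,v,1])*Z; print("depth tool",(u,v),(m["tool_from_camera"]@np.append(c,1))[:3].round(4))
E
python3 - <<'E'
from h import *
heldcheck("w3",[(.1,0,.012),(.1,0,.008),(-.065,0,.008),(0,0,.025)],[(307,40),(321,40),(308,34),(305,100),(322,100),(304,180),(325,180),(303,220),(325,220),(292,238),(336,238)])
E
```

```text
expect (0.1, 0, 0.012) [309.4  33.5]
expect (0.1, 0, 0.008) [309.3  30.5]
expect (-0.065, 0, 0.008) [310.5 381. ]
expect (0, 0, 0.025) [310.3 253.1]
depth tool (307, 40) [ 0.097  -0.0009  0.009 ]
depth tool (321, 40) [0.0968 0.0045 0.0084]
depth tool (308, 34) [ 0.0992 -0.0005  0.0095]
depth tool (305, 100) [ 0.0751 -0.0019  0.0109]
depth tool (322, 100) [0.075  0.005  0.0088]
depth tool (304, 180) [ 0.0422 -0.0025  0.0081]
depth tool (325, 180) [0.0418 0.0066 0.0101]
depth tool (303, 220) [ 0.0237 -0.0031  0.0091]
depth tool (325, 220) [0.0235 0.0068 0.0097]
depth tool (292, 238) [ 0.0124 -0.0087  0.0154]
depth tool (336, 238) [0.0118 0.0125 0.0168]
```

```bash
cat >> h.py <<'E'
ORG={"forceps":O0+.002*ex+.0*ey,"probe":O0+.002*ex-.0528*ey,"spatula":O0+.0017*ex+.0538*ey}
TR=np.array([.4912,.2676]); TY=-.0228; QT=toolq(TY)
def tray(x,y,z):
    c,s=np.cos(TY),np.sin(TY); return np.array([TR[0]+c*x-s*y,TR[1]+s*x+c*y,z])
def carry(y,zoff=.0125):
    r.move_straight([.45,-.12,.27],QT,speed=.25); print("level",tr())
    r.reach(tray(-.05,y,.15),QT); print("over",tr())
    r.move_straight(tray(-.05,y,.05+zoff),QT,speed=.15); print("entry",tr())
E
python3 - <<'E'
from h import *
carry(.046)
wshot("w4")
for n in("scene","top"):
    p,d=optics.get_image(n); cv2.imwrite(f"pics/{n}4.png",cv2.resize(p[140:250,330:490] if n=="scene" else p[160:280,150:300],None,fx=5,fy=5,interpolation=cv2.INTER_CUBIC)[:,:,::-1])
heldcheck("w4",[(.1,0,.012)])
E
```

```text
level (9.65, [0.4498, -0.1201, 0.2698], [-0.43, 0.22, 1.65, 0.0, 1.27, 1.17], 0.0128)
over (11.3, [0.4429, 0.314, 0.1503], [0.48, 0.48, 1.62, -0.0, 1.04, 2.07], 0.0131)
entry (12.03, [0.443, 0.3147, 0.0632], [0.48, 0.6, 1.7, -0.0, 0.84, 2.07], 0.0133)
expect (0.1, 0, 0.012) [310.   32.9]
```

View pics/w4.png

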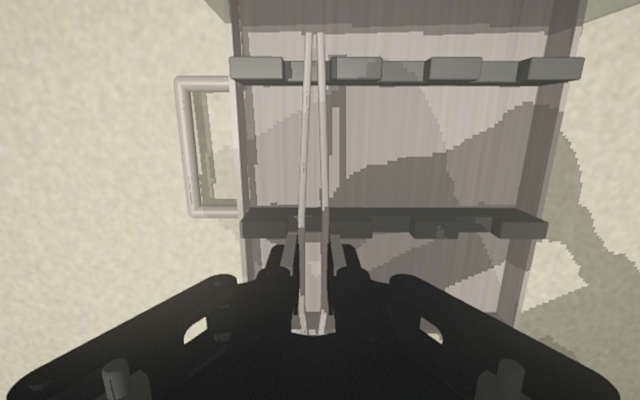

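View pics/scene4.png

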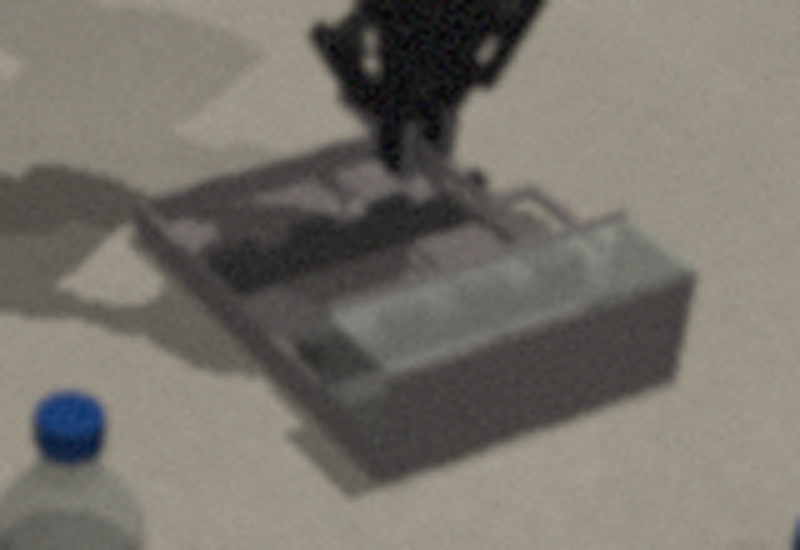

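View pics/top4.png

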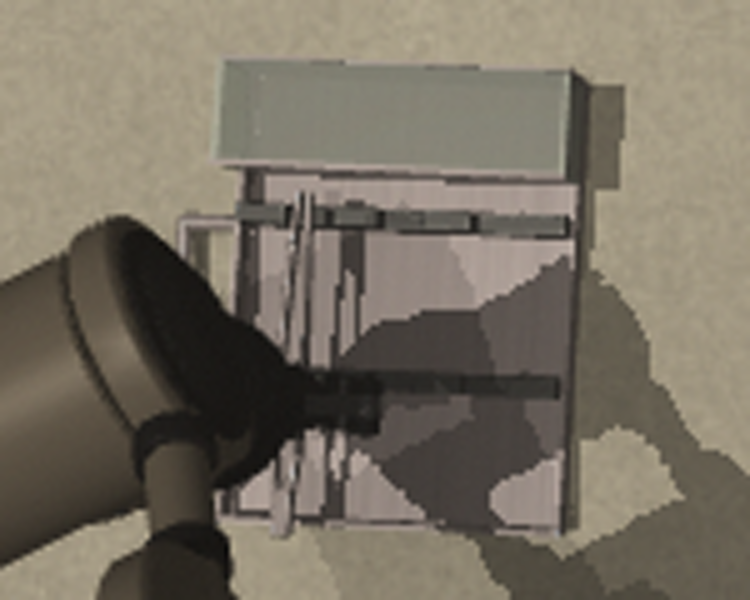

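```bash
python3 - <<'E'
from h import *
p=np.load("w4.npz")["p"][:,:,::-1]
cv2.imwrite("pics/w4c.png",np.clip(cv2.resize(p[20:120,225:345],None,fx=6,fy=6,interpolation=cv2.INTER_CUBIC)*1.2,0,255).astype(np.uint8))
E
```

```text
(no output)
```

View pics/w4c.png

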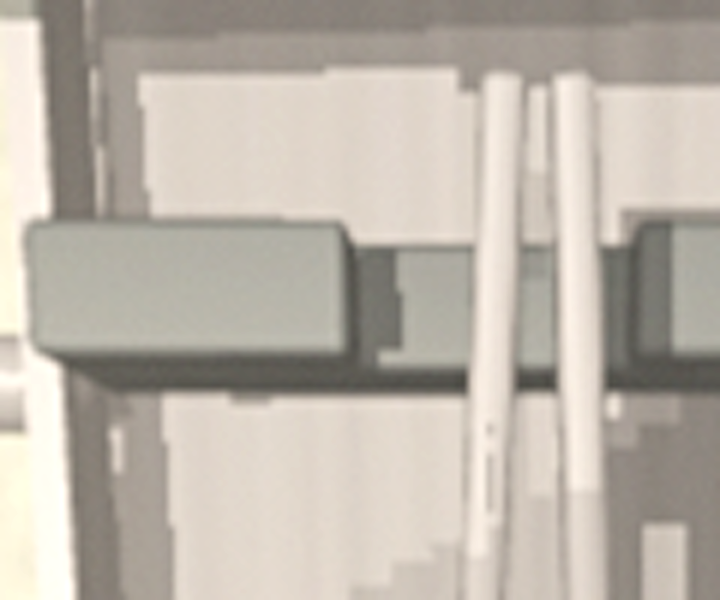

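```bash
python3 - <<'E'
from h import *
f=lambda u,v:(225+(u+.5)/6-.5,20+(v+.5)/6-.5)
def t(X): 
    c,s=np.cos(TY),np.sin(TY); d=np.asarray(X)[:2]-TR; return np.round([c*d[0]+s*d[1],-s*d[0]+c*d[1]],4)
for n,u,v,z in [("gap L",348,352,.032),("gap R",635,352,.032),("fc mid",538,370,.053),("fc tip",538,75,.053)]:
    X=wray("w4",f(u,v),z); print(n,X.round(4),t(X))
print(t(r.read_state()["eef_pos"]))
E
```

```text
gap L [0.529  0.3258 0.032 ] [0.0365 0.0591]
gap R [0.5285 0.3034 0.032 ] [0.0365 0.0366]
fc mid [0.5249 0.3112 0.053 ] [0.0327 0.0443]
fc tip [0.5428 0.3107 0.053 ] [0.0506 0.0443]
[-0.0493  0.0463]
```

```bash
python3 - <<'E'
from h import *
p,d=optics.get_image("top")
cv2.imwrite("pics/t5.png",np.clip(cv2.resize(p[190:235,190:270],None,fx=9,fy=9,interpolation=cv2.INTER_CUBIC)*1.4,0,255).astype(np.uint8)[:,:,::-1])
E
```

```text
(no output)
```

View pics/t5.png

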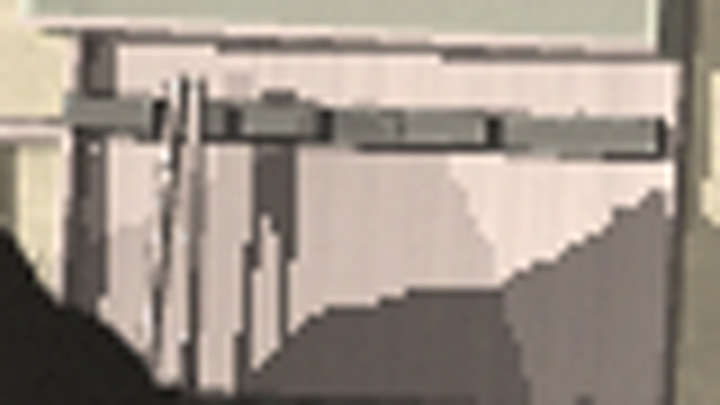

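```bash
python3 - <<'E'
from h import *
f=lambda u,v:(190+(u+.5)/9-.5,190+(v+.5)/9-.5)
def t(X): 
    c,s=np.cos(TY),np.sin(TY); d=np.asarray(X)[:2]-TR; return np.round([c*d[0]+s*d[1],-s*d[0]+c*d[1]],4)
for n,u,v,z in [("e1",155,115,.032),("e2",320,125,.032),("e3",488,130,.032),("g1",194.5,115,.032),("fc",187,115,.052),("fc tip",191,80,.052)]:
    print(n,t(ray("top",f(u,v),z)))
E
```

```text
e1 [0.039  0.0589]
e2 [0.0381 0.0135]
e3 [ 0.0386 -0.0326]
g1 [0.0395 0.0481]
fc [0.0382 0.0443]
fc tip [0.0476 0.0438]
```

```bash
cat >> h.py <<'E'
TR=np.array([.4922,.2710])
def insert(y,x=-.008,zoff=.0125):
    r.move_straight(tray(-.05,y,.05+zoff),QT,speed=.1)
    hit=r.move_straight(tray(x,y,.05+zoff),QT,speed=.08,max_force=8); print("insert hit",hit,tr())
    return hit
def lower(y,x=-.008,z=.026,zoff=.0125):
    hit=r.move_straight(tray(x,y,z+zoff),QT,speed=.04,max_force=5); print("lower hit",hit,tr())
    return hit
E
python3 - <<'E'
from h import *
if not insert(.046): lower(.046)
wshot("w5")
p,d=optics.get_image("top")
cv2.imwrite("pics/t6.png",np.clip(cv2.resize(p[165:275,180:280],None,fx=5,fy=5,interpolation=cv2.INTER_CUBIC)*1.3,0,255).astype(np.uint8)[:,:,::-1])
E
```

```text
insert hit False (13.16, [0.4849, 0.317, 0.0622], [0.45, 0.65, 1.59, 0.0, 0.89, 2.04], 0.0133)
lower hit True (13.72, [0.4848, 0.317, 0.0398], [0.45, 0.69, 1.61, -0.0, 0.85, 2.04], 0.0129)
```

View pics/w5.png

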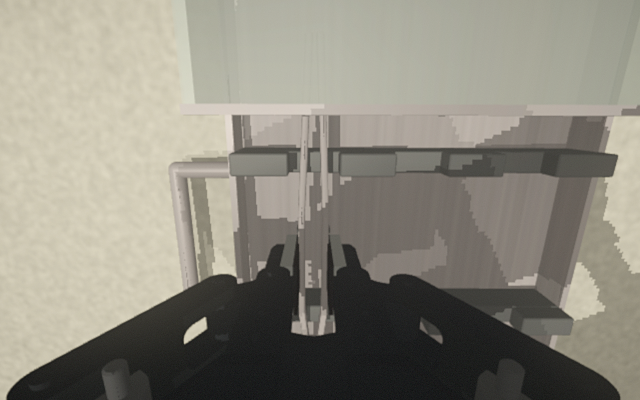

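View pics/t6.png

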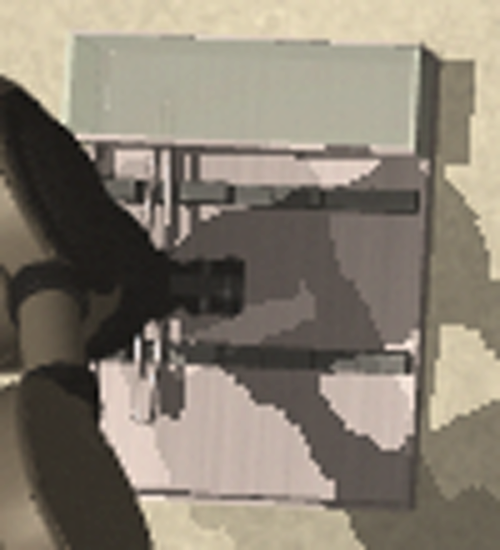

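```bash
cat >> h.py <<'E'
def release(y,x=-.008,w=.03):
    command_gripper(w); r.hold(.1)
    p=np.array(r.read_state()["eef_pos"]); p[2]=.16
    r.move_straight(p,QT,speed=.15); print("rel",tr())
E
python3 - <<'E'
from h import *
release(.046)
r.reach([.43,.18,.25],QT); print(tr()); wshot("w6")
p,d=optics.get_image("top"); np.savez("t7.npz",p=p,d=d)
cv2.imwrite("pics/t7.png",np.clip(cv2.resize(p[165:275,180:280],None,fx=5,fy=5,interpolation=cv2.INTER_CUBIC)*1.3,0,255).astype(np.uint8)[:,:,::-1])
E
```

```text
rel (15.18, [0.4838, 0.3166, 0.1591], [0.45, 0.53, 1.51, 0.0, 1.11, 2.04], 0.0299)
(15.9, [0.4302, 0.1804, 0.2493], [0.23, 0.24, 1.69, 0.0, 1.21, 1.83], 0.0298)
```

View pics/w6.png

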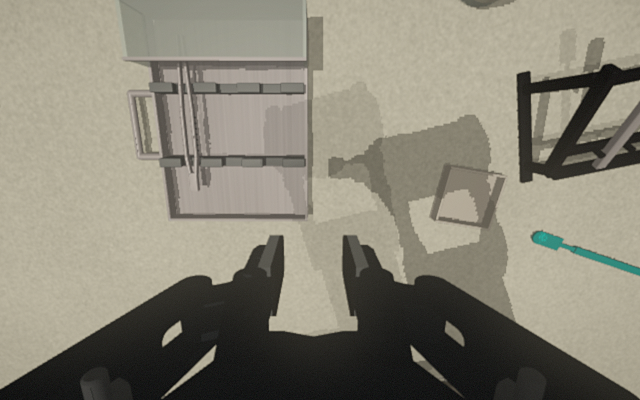

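View pics/t7.png

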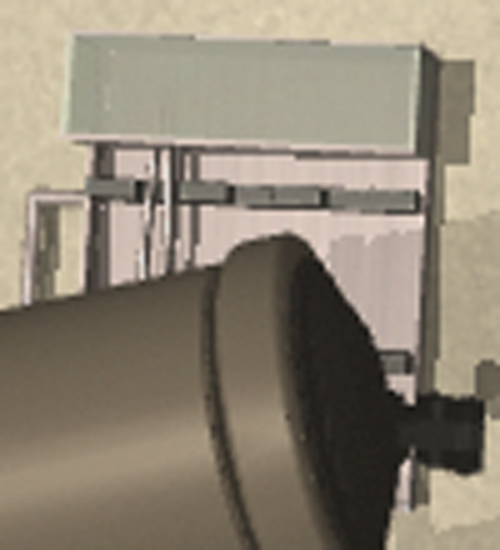

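```bash
python3 - <<'E'
from h import *
f=np.load("w6.npz"); p=f["p"][:,:,::-1]
cv2.imwrite("pics/w6c.png",np.clip(cv2.resize(p[50:200,140:260],None,fx=4,fy=4,interpolation=cv2.INTER_CUBIC)*1.2,0,255).astype(np.uint8))
T=f["T"]
def t(X): 
    c,s=np.cos(TY),np.sin(TY); d=np.asarray(X)[:2]-TR; return np.round([c*d[0]+s*d[1],-s*d[0]+c*d[1],X[2]],4)
hsv=p.astype(int).sum(2)
for v in (70,80,100,120,140,155,170,180,186):
    row=[]
    for u in range(172,206):
        Z=f["d"][v,u]; X=T[:3,:3]@(np.linalg.solve(f["K"],[u,v,1])*Z)+T[:3,3]
        if X[2]>.02: row.append((u,)+tuple((t(X)*1e3).round(0)))
    print(v,[(int(a),int(c),int(d),int(e)) for a,c,d,e in row][:12])
E
```

```text
70 [(177, 57, 49, 32), (178, 57, 48, 32), (179, 57, 47, 31), (180, 57, 46, 30), (181, 58, 46, 28), (184, 57, 42, 31), (185, 57, 40, 32), (186, 57, 40, 31), (187, 58, 40, 28), (188, 58, 39, 26)]
80 [(178, 47, 49, 32), (179, 47, 48, 32), (180, 47, 47, 31), (181, 48, 47, 28), (182, 48, 47, 26), (185, 47, 42, 31), (186, 47, 41, 31), (187, 47, 39, 32), (188, 48, 40, 28), (189, 48, 39, 28), (190, 48, 39, 24)]
100 [(179, 27, 50, 31), (180, 27, 49, 31), (181, 27, 48, 31), (182, 27, 48, 29), (183, 28, 49, 25), (188, 27, 40, 32), (189, 27, 40, 30), (190, 27, 39, 30), (191, 27, 38, 30), (192, 28, 38, 26)]
120 [(180, 7, -93, 368), (181, 7, 51, 31), (182, 7, 50, 30), (183, 7, 49, 30), (184, 6, 49, 28), (185, 6, 49, 24), (191, 6, 39, 32), (192, 6, 39, 31), (193, 6, 38, 30), (194, 6, 38, 28), (195, 6, 38, 24)]
140 [(182, -15, 52, 30), (183, -15, 51, 31), (184, -15, 50, 31), (185, -15, 49, 30), (186, -15, 50, 26), (187, -15, 49, 25), (193, -15, 40, 31), (194, -15, 39, 31), (195, -15, 38, 30), (196, -15, 38, 28), (197, -15, 38, 25)]
155 [(184, -32, 52, 31), (185, -32, 51, 30), (186, -31, 50, 31), (187, -32, 49, 29), (188, -32, 49, 27), (193, 7, -93, 368), (194, -32, 41, 31), (195, -31, 39, 32), (196, -32, 39, 30), (197, -32, 38, 29), (198, -32, 38, 25)]
170 [(187, -49, 51, 30), (188, -48, 49, 31), (189, -48, 48, 32), (190, -49, 47, 30), (191, -49, 47, 28), (194, -48, 42, 32), (195, -48, 41, 31), (196, -49, 41, 29), (197, -49, 40, 28), (198, -50, 41, 24)]
180 [(189, -60, 49, 32), (190, -60, 48, 32), (191, -60, 47, 32), (192, -60, 46, 31), (193, -60, 44, 32), (194, -60, 44, 31), (195, -60, 42, 31), (196, -60, 42, 30), (197, -61, 41, 29), (198, -61, 41, 25)]
186 [(190, -67, 49, 31), (191, -67, 48, 31), (192, -67, 46, 32), (193, -67, 46, 31), (194, -67, 44, 31), (195, -67, 43, 31), (196, -67, 42, 30), (197, -67, 40, 32), (198, -68, 41, 28), (199, -68, 41, 25)]
```

View pics/w6c.png

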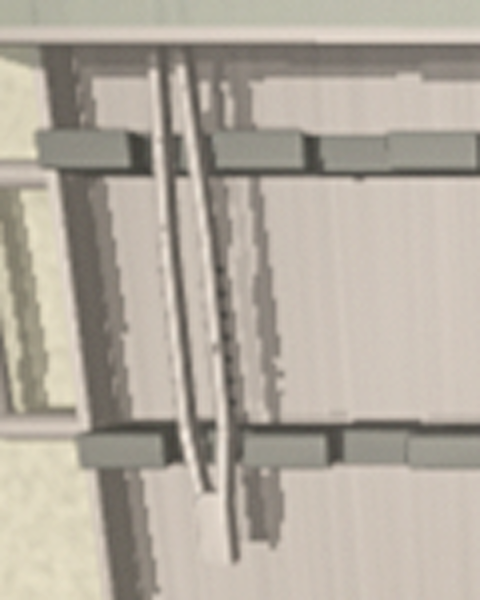

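```bash
python3 - <<'E'
from h import *
r.reach(ORG["probe"]+nn*.12,QS); print(tr())
pick("probe"); lift("probe"); wshot("w7")
heldcheck("w7",[(.1,.0019,.012)])
E
```

```text
(17.76, [0.4451, -0.2329, 0.1844], [-0.95, 0.26, 2.05, 0.87, 0.75, -0.2], 0.0298)
down hit False (19.11, [0.5056, -0.2222, 0.0961], [-0.81, 0.49, 2.04, 1.15, 0.56, -0.41], 0.0399)
grip (19.5, [0.5056, -0.2225, 0.0966], [-0.82, 0.49, 2.04, 1.15, 0.56, -0.42], 0.0067)
lift (20.1, [0.4803, -0.2269, 0.1327], [-0.87, 0.39, 2.05, 1.02, 0.62, -0.31], 0.007)
expect (0.1, 0.0019, 0.012) [314.2  33.5]
```

View pics/w7.png

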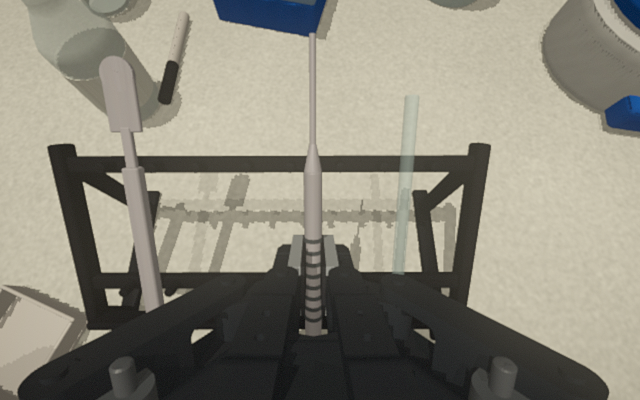

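```bash
python3 - <<'E'
from h import *
carry(0.); wshot("w8")
E
```

```text
level (22.1, [0.4498, -0.1201, 0.2697], [-0.43, 0.22, 1.65, 0.0, 1.27, 1.17], 0.0069)
over (23.62, [0.4429, 0.2714, 0.1504], [0.4, 0.44, 1.69, -0.0, 1.01, 2.0], 0.0069)
entry (24.35, [0.4429, 0.272, 0.0632], [0.4, 0.57, 1.77, -0.0, 0.8, 2.0], 0.0069)
```

View pics/w8.png

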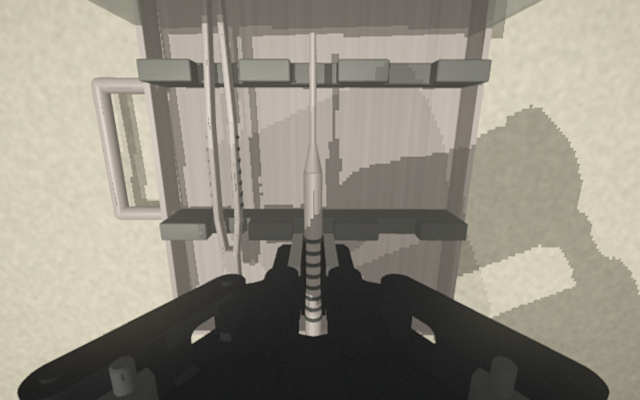

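```bash
python3 - <<'E'
from h import *
if not insert(0.,x=.002): lower(0.,x=.002)
wshot("w9")
E
```

```text
insert hit False (25.45, [0.4937, 0.2709, 0.0623], [0.37, 0.63, 1.64, 0.0, 0.87, 1.96], 0.0067)
lower hit True (26.01, [0.4937, 0.2708, 0.0398], [0.37, 0.67, 1.66, -0.0, 0.82, 1.96], 0.0067)
```

View pics/w9.png

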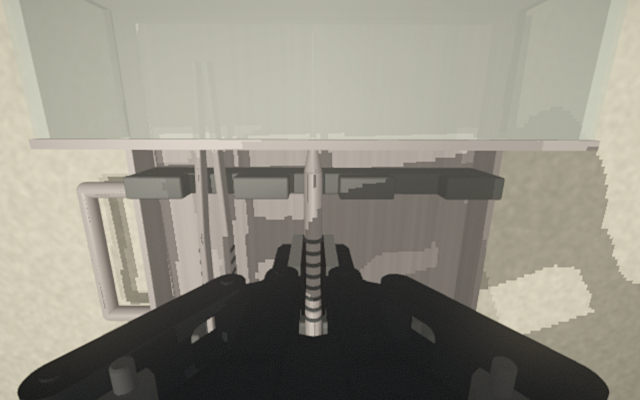

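```bash
python3 - <<'E'
from h import *
release(0.)
r.reach([.43,.18,.25],QT); wshot("w10"); print(tr())
f=np.load("w10.npz"); p=f["p"][:,:,::-1]
cv2.imwrite("pics/w10c.png",np.clip(cv2.resize(p[40:230,120:320],None,fx=3,fy=3,interpolation=cv2.INTER_CUBIC)*1.2,0,255).astype(np.uint8))
E
```

```text
rel (27.46, [0.4928, 0.2705, 0.1591], [0.37, 0.5, 1.56, 0.0, 1.09, 1.96], 0.0301)
(28.13, [0.4303, 0.1805, 0.2487], [0.23, 0.24, 1.69, 0.0, 1.21, 1.83], 0.03)
```

View pics/w10c.png

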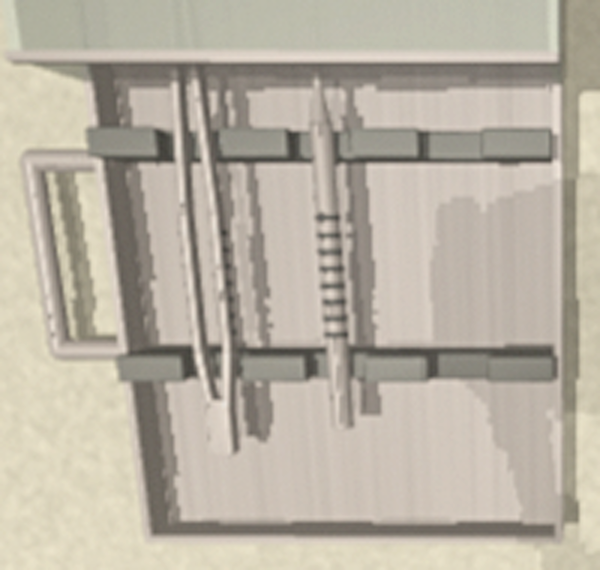

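```bash
python3 - <<'E'
from h import *
r.reach(ORG["spatula"]+nn*.12,QS); print(tr())
pick("spatula"); lift("spatula"); wshot("w11")
heldcheck("w11",[(.1,.0019,.012)])
E
```

```text
(29.86, [0.4254, -0.1283, 0.1841], [-0.79, 0.13, 2.24, 0.95, 0.63, -0.16], 0.0302)
down hit False (31.21, [0.4859, -0.1174, 0.096], [-0.65, 0.41, 2.22, 1.43, 0.44, -0.57], 0.04)
grip (31.58, [0.486, -0.1176, 0.0964], [-0.65, 0.41, 2.22, 1.43, 0.44, -0.58], 0.0087)
lift (32.18, [0.4607, -0.1222, 0.1327], [-0.7, 0.3, 2.24, 1.21, 0.5, -0.38], 0.0088)
expect (0.1, 0.0019, 0.012) [314.2  33.5]
```

View pics/w11.png

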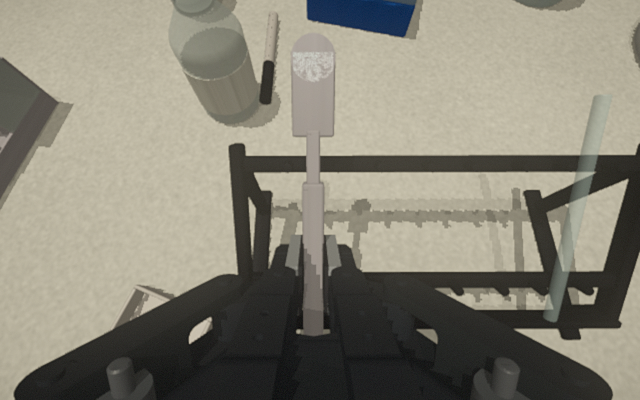

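```bash
python3 - <<'E'
from h import *
carry(-.046); wshot("w12")
E
```

```text
level (34.92, [0.4499, -0.12, 0.2699], [-0.43, 0.22, 1.65, 0.0, 1.27, 1.17], 0.0091)
over (36.29, [0.4418, 0.2255, 0.1504], [0.32, 0.41, 1.75, -0.0, 0.98, 1.91], 0.0092)
entry (37.02, [0.4419, 0.226, 0.0632], [0.32, 0.54, 1.83, -0.0, 0.77, 1.91], 0.0087)
```

View pics/w12.png

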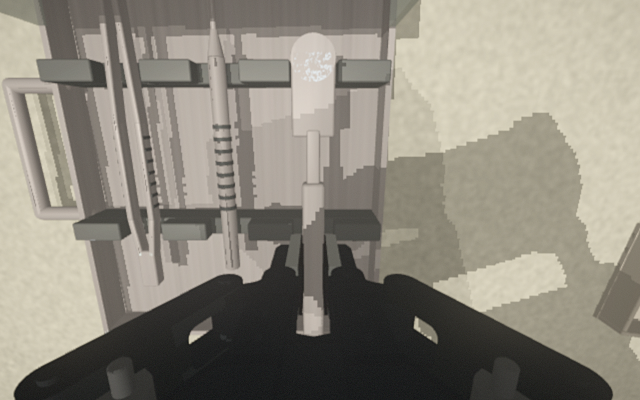

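```bash
python3 - <<'E'
from h import *
if not insert(-.046,x=.003): lower(-.046,x=.003)
wshot("w13")
E
```

```text
insert hit False (38.14, [0.4936, 0.2249, 0.0623], [0.29, 0.6, 1.7, 0.0, 0.84, 1.88], 0.0087)
lower hit True (38.7, [0.4937, 0.2249, 0.0397], [0.29, 0.64, 1.72, 0.0, 0.79, 1.88], 0.0088)
```

View pics/w13.png

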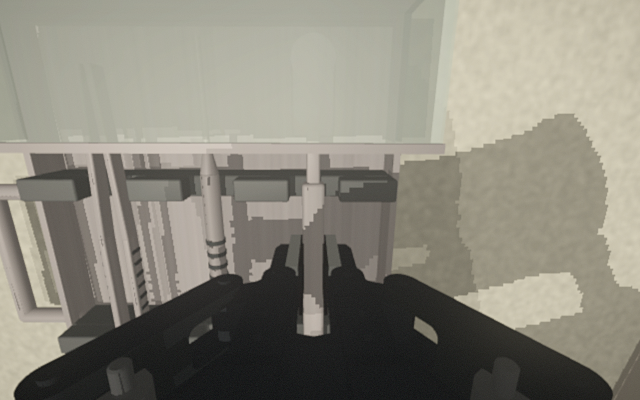

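```bash
python3 - <<'E'
from h import *
release(-.046)
r.reach([.40,.15,.27],QT); wshot("w14"); print(tr())
f=np.load("w14.npz"); p=f["p"][:,:,::-1]; T=f["T"]
cv2.imwrite("pics/w14.png",np.clip(p*1.2,0,255).astype(np.uint8))
p,d=optics.get_image("top"); cv2.imwrite("pics/t14.png",p[:,:,::-1])
E
```

```text
rel (40.13, [0.4927, 0.2245, 0.1592], [0.29, 0.47, 1.62, 0.0, 1.06, 1.88], 0.0302)
(40.88, [0.4004, 0.1503, 0.2688], [0.18, 0.15, 1.75, 0.0, 1.25, 1.77], 0.0301)
```

View pics/w14.png

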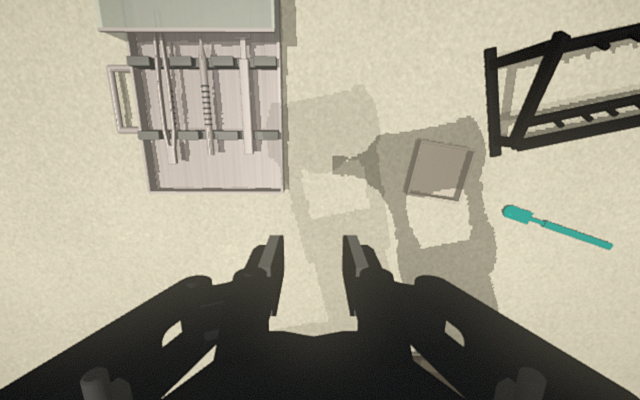

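View pics/t14.png

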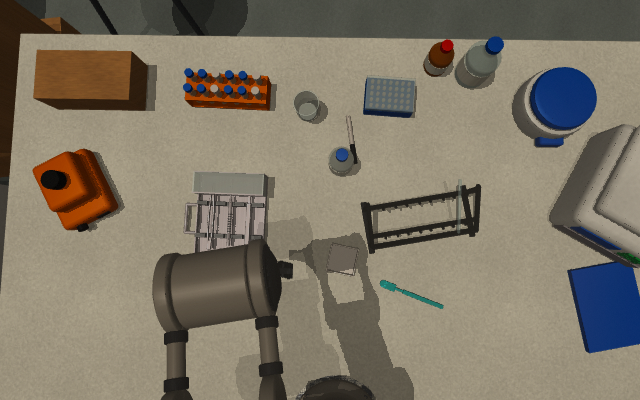

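```bash
python3 - <<'E'
from h import *
f=np.load("w14.npz"); T=f["T"]
v,u=np.mgrid[30:180,130:290]; Z=f["d"][30:180,130:290]
c=np.stack([(u-f["K"][0,2])/f["K"][0,0]*Z,(v-f["K"][1,2])/f["K"][1,1]*Z,Z],-1).reshape(-1,3)
X=c@T[:3,:3].T+T[:3,3]; d=X[:,:2]-TR; cc,s=np.cos(TY),np.sin(TY)
P=np.c_[cc*d[:,0]+s*d[:,1],-s*d[:,0]+cc*d[:,1],X[:,2]]*1e3
for n,y in (("forceps",46),("probe",0),("spatula",-46)):
    for lo,hi in ((46,58),(15,33),(-12,12),(-33,-15),(-60,-46),(-72,-60)):
        m=(P[:,0]>lo)&(P[:,0]<hi)&(abs(P[:,1]-y)<13)&(P[:,2]>24)&(P[:,2]<45)
        a=P[m]; print(n,(lo,hi),len(a),len(a) and ("y",round((np.percentile(a[:,1],3)+np.percentile(a[:,1],97))/2,1),"ztop",np.percentile(a[:,2],85).round(1),"xmin",a[:,0].min().round(1)))
E
```

```text
forceps (46, 58) 132 ('y', np.float64(44.0), 'ztop', np.float64(31.6), 'xmin', np.float64(46.0))
forceps (15, 33) 184 ('y', np.float64(44.2), 'ztop', np.float64(31.8), 'xmin', np.float64(15.2))
forceps (-12, 12) 237 ('y', np.float64(44.5), 'ztop', np.float64(31.6), 'xmin', np.float64(-11.6))
forceps (-33, -15) 168 ('y', np.float64(44.7), 'ztop', np.float64(31.7), 'xmin', np.float64(-33.0))
forceps (-60, -46) 119 ('y', np.float64(44.9), 'ztop', np.float64(31.7), 'xmin', np.float64(-59.8))
forceps (-72, -60) 97 ('y', np.float64(45.1), 'ztop', np.float64(32.0), 'xmin', np.float64(-71.9))
probe (46, 58) 62 ('y', np.float64(-1.1), 'ztop', np.float64(31.0), 'xmin', np.float64(46.0))
probe (15, 33) 134 ('y', np.float64(-1.4), 'ztop', np.float64(31.7), 'xmin', np.float64(15.1))
probe (-12, 12) 171 ('y', np.float64(-1.4), 'ztop', np.float64(32.0), 'xmin', np.float64(-11.7))
probe (-33, -15) 118 ('y', np.float64(-1.4), 'ztop', np.float64(31.7), 'xmin', np.float64(-32.9))
probe (-60, -46) 87 ('y', np.float64(-1.5), 'ztop', np.float64(31.7), 'xmin', np.float64(-59.7))
probe (-72, -60) 21 ('y', np.float64(-1.4), 'ztop', np.float64(31.5), 'xmin', np.float64(-63.3))
spatula (46, 58) 70 ('y', np.float64(-47.1), 'ztop', np.float64(30.1), 'xmin', np.float64(46.1))
spatula (15, 33) 172 ('y', np.float64(-47.4), 'ztop', np.float64(32.1), 'xmin', np.float64(15.0))
spatula (-12, 12) 215 ('y', np.float64(-47.4), 'ztop', np.float64(32.1), 'xmin', np.float64(-11.8))
spatula (-33, -15) 160 ('y', np.float64(-47.4), 'ztop', np.float64(32.0), 'xmin', np.float64(-33.0))
spatula (-60, -46) 110 ('y', np.float64(-47.2), 'ztop', np.float64(32.0), 'xmin', np.float64(-59.6))
spatula (-72, -60) 19 ('y', np.float64(-47.3), 'ztop', np.float64(31.5), 'xmin', np.float64(-62.0))
```

```bash
python3 - <<'E'
from h import *
r.finish_job(); print(tr())
E
```

```text
the job is handed in; nothing more can be done
the job is handed in; nothing more can be done
```

I laid the forceps, probe and spatula, in that order, in the first, middle and last lanes and handed the job in at about 41 s. No verdict is reported, so this rests on my own checks.

**Last wrist-camera check**
- **Sideways:** all three lie within about 2 mm of their lane middles and parallel to the lanes.
- **Height:** each is level along its length. The upper faces read 31–32 mm against the 30 mm expected, about the camera calibration's error. On the way down, each stopped against the combs at about 27 mm axis height, within the 28.8 mm limit.
- **Tips:** worked out from where the butts lie, they are at about tray x = 92–103 mm, so well in under the guard. I did not measure them directly through the clear guard.

**Other things in the scene:** in the last overhead picture the glass rod is still in the rest. The bottle, dish, beaker, pen and turquoise look-alike look unmoved. I judged this by eye and did not measure it.

**A reading that disagreed:** the forceps showed about 2 mm off the tool's centre, and the tray's y position differed by about 4 mm between views. I corrected this by comparing the held forceps with the lane gap directly, which two cameras agreed on.

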